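# Re-zero the pepper mill and set it five clicks open

## Task

Set the grind of the glass pepper mill held in the shelf bracket: turn its dial nut clockwise, gently, until the burrs just close against their stop, without forcing it, then open it by exactly five clicks. Then put the mill's dust cap, which stands on the shelf, back on the head so that it sits fully home; do not drop it, and leave the other things where they are.

Things in the scene. Friction and masses are not known exactly. Their poses are not given: they have to be found in the camera images.
- dial_grip (a point): Mid-height point on the upright axis of the mill's dial nut: where to grip it. The dial is a fluted dark steel knob, 42 mm across, 24 mm tall (from 13.5 mm below this point to 10.5 above), on top of the glass pepper mill (170 mm tall, 60 across at its steel head), which is fixed. z up; x turns with the dial. Nothing as high as the dial stands within 60 mm of it.
- dial_top (a point): Centre of the dial's top face. x lies along a thin raised bar which only shows turning: where it points when closed is unknown and differs every time. Clockwise seen from above closes (finer), anticlockwise opens. 18 notches a turn, one click = 20 degrees; the dial snaps into each notch and rests there; passing a tooth takes about 0.13 N m. At the start it is 2 to 5 clicks open, at most 9.
- burr (a joint): Gap between the burrs, m: 0 closed (itself a notch), +0.00002 a click, far below the noise of reading, so no use for counting. Past closed a springy stop (about 2.5 N m/rad) adds to the notch's own: a turning moment of 0.2 to 0.25 N m, against 0.13 at a tooth, tells that it is closed. Over 0.12 rad past closed (about 0.35 N m) the burrs are forced and harmed.
- mill_shoulder (a point): Centre of the flat shoulder of the mill's head (60 mm across) on which the cap's rim sits; on the dial's axis, 19 mm below dial_grip; z up. On it stands a round spigot 47 mm across and 5 mm tall, and on that the dial, whose top is 29.5 mm above the shoulder. The mill's bracket is screwed to the front edge of the shelf and does not move.
- cap: The mill's dust cap, brushed steel, about 90 g: a round shell, open below, 58 mm across outside, 52 inside, 38.5 tall (34.5 deep inside), with a round grip on top 17 mm across, from 42.5 to 60 mm above the rim. Origin: centre of the rim plane; z up. It stands mouth down on the birch shelf, whose top is 110 mm above the worktop; its neighbours stand about 140 mm from it, centre to centre.
- pinch_pot: White porcelain pinch pot with its lid, 78 mm across, 59 mm tall, on the shelf. Origin: centre of its underside. To be left alone.
- spice_jar: Small glass jar with a steel lid, 44 mm across, 85 mm tall, on the shelf. Origin: centre of its underside. To be left alone.
- egg_cup: White porcelain egg cup, 48 mm across, 55 mm tall, open above, on the shelf. Origin: centre of its underside. To be left alone.
- canister: Closed stainless canister, 103 mm across, 150 mm tall, towards the right end of the shelf. Origin: centre of its underside. To be left alone.
- oil_bottle: Green glass oil bottle, 60 mm across, 190 mm tall, towards the left end of the shelf. Origin: centre of its underside. To be left alone.
- light_switch (a joint): Small toggle of the extractor light on a round porcelain plate 72 mm across at the back of the shelf; rad, 0 as it stands, up to 0.7 thrown. To be left alone.
Things that resemble listed ones, but are neither listed nor needed, are in the scene too. Leave any purple look-alike of the cap alone.

How it is judged:
By the outcome, as a careful person would: the job done as asked, in the order asked, and still so for the second after the job is handed in, with the robot touching nothing.
It also fails if it takes over 72 s, if anything falls off the work surface, if the arm or the gripper's body presses on something with over 40 N, if the wrist force passes 120 N, or if a joint passes its speed limit or range.

## Robot

A 6-joint arm with a two-finger parallel gripper is mounted at the origin on the work surface. World frame = base frame: x ahead of the robot, y to its left, z up, the work surface at z = 0. Lengths are in m, angles in degrees, forces in N, time in s.
With the tool pointing down it reaches from about 0.3 to 0.75 m from the base axis. Payload 8.5 kg.
Tool frame: the origin (TCP) lies at the very end of the fingers, on their centre line; the grasp point (between the pads) lies 19 mm behind it (env.hold_point_z is the distance from the TCP to the grasp point, in m); z points along the fingers, y is the line along which they close (so a half turn about z gives the same grasp; the last joint's range is limited). The gripper opens to 85 mm and grips with 20 to 120 N. Pads are 22 mm wide; open, the fingers measure 114 mm over their backs; the gripper's body (76 mm by 85 mm) begins 54 mm behind the grasp point. The pads swing forward as they close: fully open they stand 13 mm farther back than shut.
Start: joints at [54.528, 21.807, 74.336, -0, 83.858, -12.336], TCP at [0.216, 0.506, 0.231] pointing down, gripper open.
Joint ranges: [-178.18, 178.18], [-50.72, 133.34], [12.68, 142.11], [-81.47, 261.47], [9.98, 163.14], [-165.26, 165.26]. Speed limits (degrees/s): [136.94, 136.94, 180, 180, 180, 180].

## Interface

Orientations are given as a 3x3 rotation matrix whose columns are the frame's x, y, z axes.
In Python, from rig import env, optics gives the robot as it stands.
- The arm moves only by the shell command python3 -m jog 'ROWS' [OPENING] [FORCE]. ROWS is JSON, a list of rows, each an object with "linear": the shift along the tool's x, y, z in units of 40 mm (1.0 is 40 mm), a list of three; "roll": the turn about the tool's z in units of 5 degrees (1.0 is 5 degrees). A call has 1 to 12 rows; each row shifts and turns the commanded pose from where the row before left it, along the tool's axes as they then stand; what a row does not reach is not made up. A row lasts 1/12 s, in which the tool goes at most 41.7 mm and 7.16 degrees, less where a joint would pass 70% of its speed; a pose out of reach is approached as far as the arm can. A call is refused whole if a number of a shift passes 1 or a number of a turn 1, either way. A call with a gripper value outside its range is refused whole. OPENING is the opening, from -1 (shut) to 1 (fully open), set as the call begins (- or left out, the last holds). The fingers move at their own pace and stop on an object; FORCE is the grip in N (left out, the last holds). Time passes only in rows, so rows that do not move let the fingers close. It gives the time, the measured TCP pose, the force, the opening and the grip force at its end, in the units of the state.
- env.observe(): the state, without advancing time (a new reading comes with each control period).
- optics.get_image(name): name is "scene" or "top" or "wrist"; returns the picture (420x560x3 uint8, red, green, blue); there is no depth.
- optics.calibration(name): a dict with "fov_y" (degrees; the focal length in pixels is half the picture's height over the tangent of half this angle, whatever the lens; pixels are square), "cx", "cy" (the principal point, pixels), "D" ([k1, k2, p1, p2, k3] as OpenCV has them; the pictures are not rectified), "T" (4x4, takes a point from camera to world coordinates). Camera axes: x right, y down, z forward; pixel columns grow to the right and rows downward; lengths in m; the calibration is good to about 2 mm. A picture is of the moment at which its call begins: read the wrist's pose just before it. calibration takes no time and is no camera call; for the wrist camera it gives the pose at the moment of the call.
- env.close_job(): hands the job in; it is judged then, once.
The state is a dict: "time_s": time; "q": joint angles; "qvel": joint speeds; "joint_efforts": joint torques, N m; "position": TCP position; "tool_rot": TCP orientation; "ft_force": force on the tool from outside, world axes, zero at the start; "wrist_torque": the same for the moment, N m; "grip_width": finger opening in m; "gripper_force": force on a finger pad.
Only numpy, scipy, OpenCV 4.12 (cv2) and the standard library are available. Lean on these libraries where they do the work, as an engineer would, in place of code of your own. Each camera call takes 0.05 s, during which the arm holds its last target. There are 200 camera calls.

## Working session

There is one attempt and no reset: what is moved stays moved. The work goes in short steps, Python scripts to look and compute and a shell command to move; the robot and the scene stay as the last step left them, time stands still between calls to the robot, and variables do not carry over. Pictures are saved under pics/ and viewed, at most 10 in all, crops included, and the job is handed in when it is done.

```bash
mkdir -p pics; ls
python3 - <<'E'
from rig import env, optics
import cv2,numpy as np
s=env.observe(); print(s)
print(env.hold_point_z)
ims=[]
for n in ["scene","top"]:
    im=optics.get_image(n); cv2.imwrite(f"pics/{n}0.png",im[:,:,::-1])
    c=optics.calibration(n); print(n,c)
E
```

```text
pics
{'time_s': 0.0, 'q': array([ 5.45285353e+01,  2.18429135e+01,  7.43843276e+01,  3.43346693e-03,
        8.38559241e+01, -1.23361008e+01]), 'qvel': array([ 0.02065641, -0.05210956, -0.03265885,  0.13290438,  0.04610635,
       -0.01837235]), 'joint_efforts': array([-3.61107027e-05, -4.48478937e+01, -2.31277871e+01, -1.70671346e-04,
        4.86570527e-03, -4.46415129e-06]), 'position': array([0.21592561, 0.50554448, 0.23069625]), 'tool_rot': array([[-9.19576465e-01,  3.92910082e-01, -8.90828171e-04],
       [ 3.92910919e-01,  9.19575822e-01, -1.14753826e-03],
       [ 3.68304696e-04, -1.40526529e-03, -9.99998945e-01]]), 'ft_force': array([-4.45756972e-05, -6.40838103e-01, -9.30954192e-01]), 'wrist_torque': array([ 0.03828594, -0.04375693, -0.00957696]), 'gripper_force': 0.0, 'grip_width': 0.08492460506711202}
0.0187
scene {'fov_y': 42.170600485790516, 'cx': 267.9998904293299, 'cy': 206.56842092412492, 'D': array([-0.14150977,  0.        ,  0.        ,  0.        ,  0.        ]), 'T': array([[-0.63831668,  0.63770371, -0.43114474,  1.28274629],
       [ 0.76964536,  0.53894644, -0.34231967,  0.48581334],
       [ 0.0140654 , -0.55033691, -0.83482421,  1.44361517],
       [ 0.        ,  0.        ,  0.        ,  1.        ]])}
top {'fov_y': 53.445966904032375, 'cx': 278.9038164507078, 'cy': 215.8411727965569, 'D': array([-0.01343184,  0.        ,  0.        ,  0.        ,  0.        ]), 'T': array([[-2.59029697e-02, -9.87905608e-01,  1.52877549e-01,
         4.63273499e-01],
       [-9.99653762e-01,  2.63055689e-02,  6.11063908e-04,
        -7.55372023e-03],
       [-4.62520436e-03, -1.52808789e-01, -9.88244950e-01,
         1.14709652e+00],
       [ 0.00000000e+00,  0.00000000e+00,  0.00000000e+00,
         1.00000000e+00]])}
```

View pics/scene0.png

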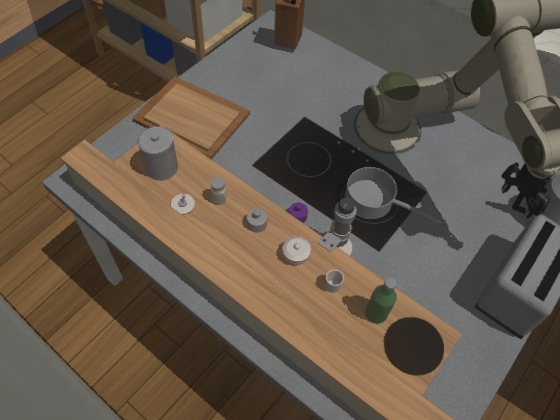

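View pics/top0.png

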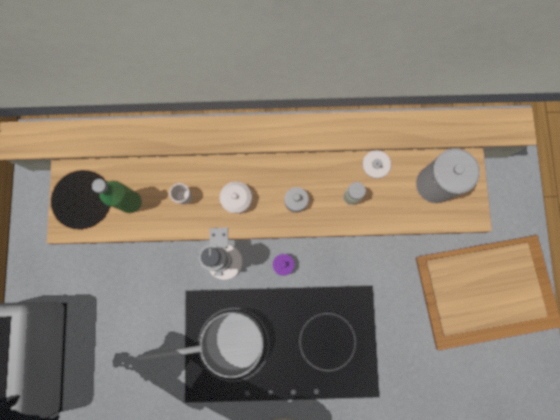

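Scene: cap candidates are the steel cap at scene (257,220)/top (297,199), and the purple look-alike at scene (298,212)/top (284,265). The pinch pot with lid (296,250) and jar (218,190) are not the cap. The mill is at scene (345,210)/top (213,258). I choose the brushed steel one on the shelf and will check it in a close crop.

```bash
cat > h.py <<'E'
from rig import env, optics
import cv2,numpy as np
def cam(n):
    c=optics.calibration(n); f=210/np.tan(np.radians(c["fov_y"]/2))
    return np.array([[f,0,c["cx"]],[0,f,c["cy"]],[0,0,1.]]),c["D"],c["T"]
def ray(C,uv):
    K,D,T=C; p=cv2.undistortPoints(np.array([[uv]],float),K,D)[0,0]
    d=T[:3,:3]@np.r_[p,1]; return T[:3,3],d/np.linalg.norm(d)
def atz(C,uv,z):
    o,d=ray(C,uv); return o+d*(z-o[2])/d[2]
def tri(rs):
    A=sum(np.eye(3)-np.outer(d,d) for o,d in rs); b=sum((np.eye(3)-np.outer(d,d))@o for o,d in rs)
    p=np.linalg.solve(A,b); return p,[np.linalg.norm(np.cross(p-o,d)) for o,d in rs]
def proj(C,P):
    K,D,T=C; R=T[:3,:3].T
    return cv2.projectPoints(np.atleast_2d(np.array(P,float)),cv2.Rodrigues(R)[0],-R@T[:3,3],K,D)[0][:,0]
E
python3 - <<'E'
import cv2,numpy as np
s=cv2.imread("pics/scene0.png");t=cv2.imread("pics/top0.png")
a=[t[225:285,190:250],t[170:230,265:325],s[190:250,310:370],s[190:250,230:290]]
a=[cv2.resize(x,None,fx=5,fy=5,interpolation=cv2.INTER_CUBIC) for x in a]
cv2.imwrite("pics/c0.png",np.vstack([np.hstack(a[:2]),np.hstack(a[2:])]))
E
```

```text
(no output)
```

View pics/c0.png

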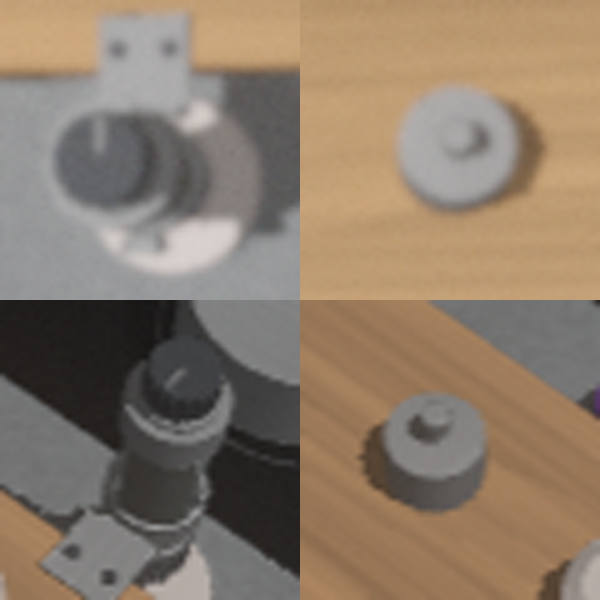

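Run:
```python
from h import *
t,s=cam("top"),cam("scene")
for n,a,b in [("dial",(209.5,256.8),(347,203.2)),("knob",(296.5,197.2),(257,212.2))]:
    print(n,tri([ray(t,a),ray(s,b)]))
print(atz(t,(296.5,199.3),.1485))
for z in(.17,.2,.25,.3):print(z,atz(t,(209.5,256.8),z),atz(s,(347,203.2),z))
w=cam("wrist"); o=env.observe(); print(w[2],o["position"]); print(optics.calibration("wrist"))
```

```text
dial (array([0.51731457, 0.14634358, 0.24062657]), [np.float64(0.0006255242654836674), np.float64(0.0006255242654837002)])
knob (array([ 0.65837645, -0.04951052,  0.16770559]), [np.float64(0.0007800538207359929), np.float64(0.0007800538207361101)])
[ 0.65738823 -0.05086122  0.1485    ]
0.17 [0.52188497 0.15775925 0.17      ] [0.47197302 0.12694588 0.17      ]
0.2 [0.52008541 0.15268361 0.2       ] [0.49107079 0.135399   0.2       ]
0.25 [0.51708615 0.14422422 0.25      ] [0.52290039 0.14948754 0.25      ]
0.3 [0.51408688 0.13576482 0.3       ] [0.55472999 0.16357607 0.3       ]
[[ 0.39322479  0.86878666  0.30097177  0.13804733]
 [ 0.91944177 -0.37118599 -0.12979906  0.53891977]
 [-0.00105119  0.32776622 -0.94475827  0.37410398]
 [ 0.          0.          0.          1.        ]] [0.21595574 0.50555132 0.23078001]
{'fov_y': 60.774193721119225, 'cx': 283.0069444510329, 'cy': 208.2966654279696, 'D': array([0.0282643, 0.       , 0.       , 0.       , 0.       ]), 'T': array([[ 0.39322479,  0.86878666,  0.30097177,  0.13804733],
       [ 0.91944177, -0.37118599, -0.12979906,  0.53891977],
       [-0.00105119,  0.32776622, -0.94475827,  0.37410398],
       [ 0.        ,  0.        ,  0.        ,  1.        ]])}
```

Crops confirm: the steel cap with round grip is at top (296.5,197), with knob top triangulated at z 0.168 (expected 0.170). The dark dial is at top (209.5,257), top z 0.241, with its bar pointing about +x. Moving above the mill.

```bash
python3 -m jog '[{"linear":[0,0,-0.9],"roll":0},{"linear":[0,0,-0.9],"roll":0},{"linear":[0,0,-0.9],"roll":0}]' 1 30
python3 -m jog '[{"linear":[-0.87,-0.44,0],"roll":0},{"linear":[-0.87,-0.44,0],"roll":0},{"linear":[-0.87,-0.44,0],"roll":0},{"linear":[-0.87,-0.44,0],"roll":0},{"linear":[-0.87,-0.44,0],"roll":0},{"linear":[-0.87,-0.44,0],"roll":0},{"linear":[-0.87,-0.44,0],"roll":0},{"linear":[-0.87,-0.44,0],"roll":0},{"linear":[-0.87,-0.44,0],"roll":0},{"linear":[-0.87,-0.44,0],"roll":0},{"linear":[-0.87,-0.44,0],"roll":0},{"linear":[-0.87,-0.44,0],"roll":0}]'
python3 -m jog '[{"linear":[0,0,0],"roll":0},{"linear":[0,0,0],"roll":0},{"linear":[0,0,0],"roll":0}]'
python3 - <<'E'
from h import *
o=env.observe();C=cam("wrist");print(o["q"],o["position"],o["wrist_torque"],C[2].tolist())
im=optics.get_image("wrist")
u=proj(C,[[.5173,.1463,.2406],[.5173+.021,.1463,.2406],[.5173-.021,.1463,.2406],[.5173,.1673,.2406]]);print(u)
x,y=map(int,u[0]); x0=min(max(x-70,0),420);y0=min(max(y-60,0),300);print(x0,y0)
cr=cv2.resize(im[y0:y0+120,x0:x0+140,::-1],None,fx=5,fy=5,interpolation=2)
cv2.imwrite("pics/w1.png",cr)
E
```

```text
time_s: 0.35
position: [0.2158, 0.5054, 0.3403]
tool_rot: [[-0.92, 0.393, -0.001], [0.393, 0.92, -0.002], [0.0, -0.002, -1.0]]
ft_force: [0.6, 0.2, 0.0]
grip_width: 0.0854
gripper_force: 0.0
time_s: 1.35
position: [0.5179, 0.1457, 0.3391]
tool_rot: [[-0.919, 0.393, -0.001], [0.393, 0.919, 0.0], [0.001, -0.0, -1.0]]
ft_force: [-0.0, 0.1, 0.4]
grip_width: 0.0852
gripper_force: 0.0
time_s: 1.6
position: [0.5168, 0.1477, 0.3391]
tool_rot: [[-0.92, 0.393, -0.001], [0.393, 0.92, 0.0], [0.001, -0.0, -1.0]]
ft_force: [-0.5, 0.8, -0.4]
grip_width: 0.0851
gripper_force: 0.0
[ 3.31393063e+00  1.75502704e+01  6.32587041e+01  1.63118107e-02
  9.92401441e+01 -6.35380740e+01] [0.5168122  0.14769457 0.33905404] [-0.03481698 -0.00022472  0.00361592] [[0.3933587929574705, 0.8687706042464564, 0.30084297764828705, 0.4389323132727838], [0.919385040767732, -0.37173279158939426, -0.12863078352272758, 0.18089086175896507], [8.255638552829478e-05, 0.32718858301353027, -0.944959059605251, 0.48243409364269857], [0.0, 0.0, 0.0, 1.0]]
[[281.61707401 210.83269488]
 [292.90620273 235.63210016]
 [269.7577174  184.78260999]
 [308.84435805 199.84527873]]
211 150
```

View pics/w1.png

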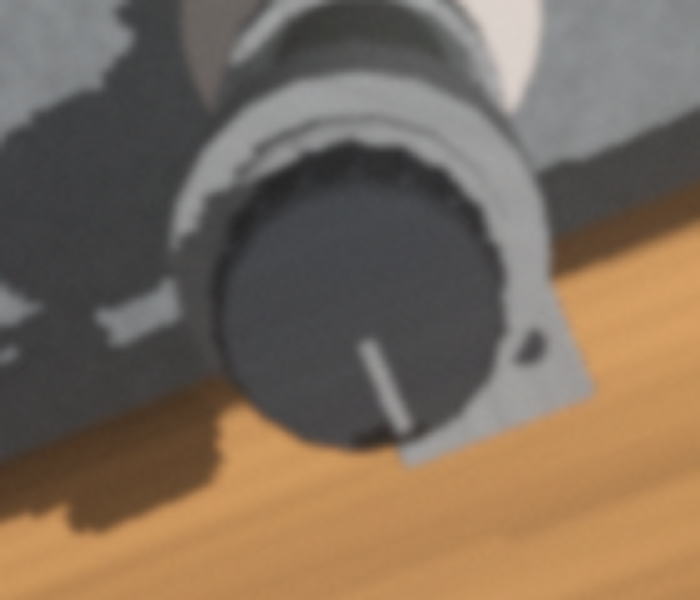

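The crop shows the dial top centred at wrist (283.3,212.5), 1.7 px from the prediction, with the bar from (283.5,219) to (292.5,236). I'll refine the xy position and work out the approach.

```bash
cat >> h.py <<'E'
def go(P):
    o=env.observe(); return np.round(o["tool_rot"].T@(np.array(P)-o["position"])/.04,3)
E
python3 - <<'E'
from h import *
C=cam("wrist");p=atz(C,(283.2,212.4),.2406);print(p)
print(tri([ray(C,(283.2,212.4)),ray(cam("top"),(209.5,256.8)),ray(cam("scene"),(347,203.2))]))
for u in [(283.5,218.9),(292.6,236.2)]: print(atz(C,u,.2415))
print(go([p[0],p[1],.217]))
E
```

```text
[0.51871224 0.1473268  0.2406    ]
(array([0.51784575, 0.1467564 , 0.24144768]), [np.float64(0.0008999735838476393), np.float64(0.0010956273331844016), np.float64(0.0004882773531659501)])
[0.52307488 0.14570067 0.2415    ]
[0.5381569  0.14651993 0.2415    ]
[-6.000e-02  1.000e-03  3.059e+00]
```

```bash
python3 -m jog '[{"linear":[-0.04,0,0.7],"roll":0},{"linear":[0,0,0.7],"roll":0},{"linear":[0,0,0.7],"roll":0},{"linear":[0,0,0.5],"roll":0},{"linear":[0,0,0.4],"roll":0},{"linear":[0,0,0],"roll":0},{"linear":[0,0,0],"roll":0}]'
python3 -m jog '[{"linear":[0,0,0],"roll":0},{"linear":[0,0,0],"roll":0},{"linear":[0,0,0],"roll":0},{"linear":[0,0,0],"roll":0},{"linear":[0,0,0],"roll":0},{"linear":[0,0,0],"roll":0},{"linear":[0,0,0],"roll":0},{"linear":[0,0,0],"roll":0}]' -1 35
cat > chk.py <<'E'
import sys,numpy as np
from rig import env
a=[]
o=env.observe(); R=o["tool_rot"]; lim=float(sys.argv[1]) if len(sys.argv)>1 else 9
yaw=np.degrees(np.arctan2(-R[1,0],R[0,0]))  # grows with + roll
t=o["wrist_torque"][2]
print(f"t {o['time_s']:.2f} yaw {yaw:.2f} Mz {t:.3f} F {np.round(o['ft_force'],1)} grip {o['grip_width']:.4f} {o['gripper_force']:.0f} z {o['position'][2]:.4f} q6 {o['q'][5]:.1f}")
sys.exit(abs(t)>lim)
E
python3 chk.py
python3 -m jog '[{"linear":[0,0,0],"roll":0}]'>/dev/null;python3 chk.py
python3 - <<'E'
from h import *
C=cam("wrist");im=optics.get_image("wrist")
cv2.imwrite("pics/w2.png",cv2.resize(im[140:320,180:400,::-1],None,fx=3,fy=3,interpolation=2))
E
```

```text
time_s: 2.23
position: [0.518, 0.1478, 0.2197]
tool_rot: [[-0.92, 0.391, -0.001], [0.391, 0.92, 0.0], [0.001, -0.0, -1.0]]
ft_force: [0.4, -0.0, 0.6]
grip_width: 0.0856
gripper_force: 0.0
time_s: 2.9
position: [0.5186, 0.1466, 0.2204]
tool_rot: [[-0.92, 0.393, 0.001], [0.393, 0.92, -0.0], [-0.001, -0.0, -1.0]]
ft_force: [-2.6, -1.0, 4.4]
grip_width: 0.0409
gripper_force: 35.1
t 2.90 yaw -156.86 Mz -0.003 F [-2.6 -1.   4.4] grip 0.0409 35 z 0.2204 q6 -63.6
t 2.98 yaw -156.85 Mz 0.041 F [-2.9 -2.1  6.1] grip 0.0405 35 z 0.2204 q6 -63.6False
False
```

View pics/w2.png

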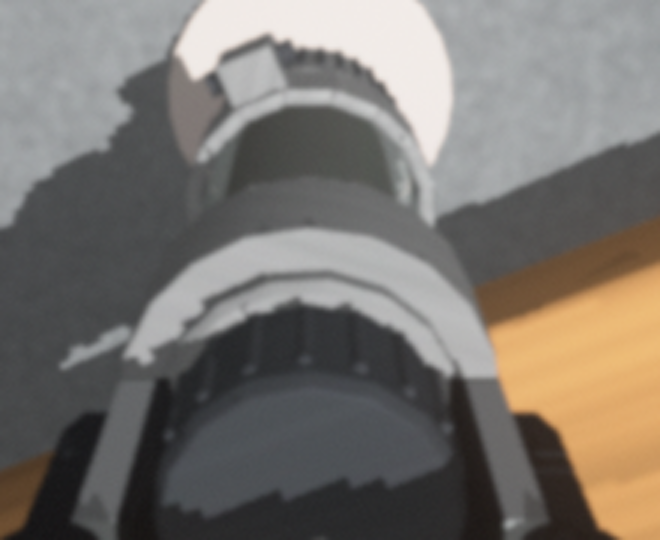

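Both fingers hold the dial evenly, pads just above the shoulder. I'll close in 2° steps with a torque guard.

```bash
python3 -m jog '[{"linear":[0,0,0],"roll":0.4},{"linear":[0,0,0],"roll":0}]' >/dev/null && python3 chk.py 0.17 &&
python3 -m jog '[{"linear":[0,0,0],"roll":0.4},{"linear":[0,0,0],"roll":0}]' >/dev/null && python3 chk.py 0.17 &&
python3 -m jog '[{"linear":[0,0,0],"roll":0.4},{"linear":[0,0,0],"roll":0}]' >/dev/null && python3 chk.py 0.17 &&
python3 -m jog '[{"linear":[0,0,0],"roll":0.4},{"linear":[0,0,0],"roll":0}]' >/dev/null && python3 chk.py 0.17 &&
python3 -m jog '[{"linear":[0,0,0],"roll":0.4},{"linear":[0,0,0],"roll":0}]' >/dev/null && python3 chk.py 0.17 &&
python3 -m jog '[{"linear":[0,0,0],"roll":0.4},{"linear":[0,0,0],"roll":0}]' >/dev/null && python3 chk.py 0.17 &&
python3 -m jog '[{"linear":[0,0,0],"roll":0.4},{"linear":[0,0,0],"roll":0}]' >/dev/null && python3 chk.py 0.17 &&
python3 -m jog '[{"linear":[0,0,0],"roll":0.4},{"linear":[0,0,0],"roll":0}]' >/dev/null && python3 chk.py 0.17 &&
python3 -m jog '[{"linear":[0,0,0],"roll":0.4},{"linear":[0,0,0],"roll":0}]' >/dev/null && python3 chk.py 0.17 &&
python3 -m jog '[{"linear":[0,0,0],"roll":0.4},{"linear":[0,0,0],"roll":0}]' >/dev/null && python3 chk.py 0.17 &&
python3 -m jog '[{"linear":[0,0,0],"roll":0.4},{"linear":[0,0,0],"roll":0}]' >/dev/null && python3 chk.py 0.17 &&
python3 -m jog '[{"linear":[0,0,0],"roll":0.4},{"linear":[0,0,0],"roll":0}]' >/dev/null && python3 chk.py 0.17
```

```text
t 3.20 yaw -154.77 Mz 0.073 F [-2.4 -1.1  5.1] grip 0.0411 35 z 0.2204 q6 -61.6False
```

```bash
sed -i 's/sys.exit(abs(t)>lim)/sys.exit(int(abs(t)>lim))/' chk.py
python3 -m jog '[{"linear":[0,0,0],"roll":0.4},{"linear":[0,0,0],"roll":0}]' >/dev/null && python3 chk.py 0.17 &&
python3 -m jog '[{"linear":[0,0,0],"roll":0.4},{"linear":[0,0,0],"roll":0}]' >/dev/null && python3 chk.py 0.17 &&
python3 -m jog '[{"linear":[0,0,0],"roll":0.4},{"linear":[0,0,0],"roll":0}]' >/dev/null && python3 chk.py 0.17 &&
python3 -m jog '[{"linear":[0,0,0],"roll":0.4},{"linear":[0,0,0],"roll":0}]' >/dev/null && python3 chk.py 0.17 &&
python3 -m jog '[{"linear":[0,0,0],"roll":0.4},{"linear":[0,0,0],"roll":0}]' >/dev/null && python3 chk.py 0.17 &&
python3 -m jog '[{"linear":[0,0,0],"roll":0.4},{"linear":[0,0,0],"roll":0}]' >/dev/null && python3 chk.py 0.17 &&
python3 -m jog '[{"linear":[0,0,0],"roll":0.4},{"linear":[0,0,0],"roll":0}]' >/dev/null && python3 chk.py 0.17 &&
python3 -m jog '[{"linear":[0,0,0],"roll":0.4},{"linear":[0,0,0],"roll":0}]' >/dev/null && python3 chk.py 0.17 &&
python3 -m jog '[{"linear":[0,0,0],"roll":0.4},{"linear":[0,0,0],"roll":0}]' >/dev/null && python3 chk.py 0.17 &&
python3 -m jog '[{"linear":[0,0,0],"roll":0.4},{"linear":[0,0,0],"roll":0}]' >/dev/null && python3 chk.py 0.17 &&
python3 -m jog '[{"linear":[0,0,0],"roll":0.4},{"linear":[0,0,0],"roll":0}]' >/dev/null && python3 chk.py 0.17
```

```text
t 3.37 yaw -152.77 Mz 0.103 F [-2.3 -0.8  5.2] grip 0.0411 35 z 0.2204 q6 -59.6
t 3.53 yaw -150.77 Mz 0.001 F [-2.3 -0.9  6. ] grip 0.0409 35 z 0.2204 q6 -57.6
t 3.70 yaw -148.76 Mz -0.022 F [-3.  -1.3  5.9] grip 0.0409 35 z 0.2204 q6 -55.6
t 3.87 yaw -146.76 Mz 0.038 F [-2.7 -1.6  5.7] grip 0.0408 35 z 0.2204 q6 -53.5
t 4.03 yaw -144.75 Mz -0.052 F [-1.8 -1.4  5.5] grip 0.0412 35 z 0.2204 q6 -51.5
t 4.20 yaw -142.75 Mz -0.132 F [-3.1 -2.1  5.9] grip 0.0409 35 z 0.2204 q6 -49.5
t 4.37 yaw -140.75 Mz -0.127 F [-2.2 -1.   4.6] grip 0.0413 35 z 0.2204 q6 -47.5
t 4.53 yaw -138.74 Mz -0.103 F [-3.5 -2.2  5.4] grip 0.0406 35 z 0.2204 q6 -45.5
t 4.70 yaw -136.76 Mz -0.002 F [-2.1 -1.8  5.5] grip 0.0408 35 z 0.2204 q6 -43.5
t 4.87 yaw -134.77 Mz 0.072 F [-2.8 -0.8  5.5] grip 0.0408 35 z 0.2204 q6 -41.6
t 5.03 yaw -132.77 Mz 0.035 F [-3.1 -0.4  4.7] grip 0.0407 35 z 0.2204 q6 -39.6
```

```bash
python3 -m jog '[{"linear":[0,0,0],"roll":0.4},{"linear":[0,0,0],"roll":0}]' >/dev/null && python3 chk.py 0.17 &&
python3 -m jog '[{"linear":[0,0,0],"roll":0.4},{"linear":[0,0,0],"roll":0}]' >/dev/null && python3 chk.py 0.17 &&
python3 -m jog '[{"linear":[0,0,0],"roll":0.4},{"linear":[0,0,0],"roll":0}]' >/dev/null && python3 chk.py 0.17 &&
python3 -m jog '[{"linear":[0,0,0],"roll":0.4},{"linear":[0,0,0],"roll":0}]' >/dev/null && python3 chk.py 0.17 &&
python3 -m jog '[{"linear":[0,0,0],"roll":0.4},{"linear":[0,0,0],"roll":0}]' >/dev/null && python3 chk.py 0.17 &&
python3 -m jog '[{"linear":[0,0,0],"roll":0.4},{"linear":[0,0,0],"roll":0}]' >/dev/null && python3 chk.py 0.17 &&
python3 -m jog '[{"linear":[0,0,0],"roll":0.4},{"linear":[0,0,0],"roll":0}]' >/dev/null && python3 chk.py 0.17 &&
python3 -m jog '[{"linear":[0,0,0],"roll":0.4},{"linear":[0,0,0],"roll":0}]' >/dev/null && python3 chk.py 0.17 &&
python3 -m jog '[{"linear":[0,0,0],"roll":0.4},{"linear":[0,0,0],"roll":0}]' >/dev/null && python3 chk.py 0.17 &&
python3 -m jog '[{"linear":[0,0,0],"roll":0.4},{"linear":[0,0,0],"roll":0}]' >/dev/null && python3 chk.py 0.17 &&
python3 -m jog '[{"linear":[0,0,0],"roll":0.4},{"linear":[0,0,0],"roll":0}]' >/dev/null && python3 chk.py 0.17 &&
python3 -m jog '[{"linear":[0,0,0],"roll":0.4},{"linear":[0,0,0],"roll":0}]' >/dev/null && python3 chk.py 0.17 &&
python3 -m jog '[{"linear":[0,0,0],"roll":0.4},{"linear":[0,0,0],"roll":0}]' >/dev/null && python3 chk.py 0.17 &&
python3 -m jog '[{"linear":[0,0,0],"roll":0.4},{"linear":[0,0,0],"roll":0}]' >/dev/null && python3 chk.py 0.17 &&
python3 -m jog '[{"linear":[0,0,0],"roll":0.4},{"linear":[0,0,0],"roll":0}]' >/dev/null && python3 chk.py 0.17 &&
python3 -m jog '[{"linear":[0,0,0],"roll":0.4},{"linear":[0,0,0],"roll":0}]' >/dev/null && python3 chk.py 0.17 &&
python3 -m jog '[{"linear":[0,0,0],"roll":0.4},{"linear":[0,0,0],"roll":0}]' >/dev/null && python3 chk.py 0.17 &&
python3 -m jog '[{"linear":[0,0,0],"roll":0.4},{"linear":[0,0,0],"roll":0}]' >/dev/null && python3 chk.py 0.17 &&
python3 -m jog '[{"linear":[0,0,0],"roll":0.4},{"linear":[0,0,0],"roll":0}]' >/dev/null && python3 chk.py 0.17 &&
python3 -m jog '[{"linear":[0,0,0],"roll":0.4},{"linear":[0,0,0],"roll":0}]' >/dev/null && python3 chk.py 0.17
```

```text
t 5.20 yaw -130.77 Mz 0.052 F [-2.7 -0.8  5.7] grip 0.0409 35 z 0.2204 q6 -37.6
t 5.37 yaw -128.76 Mz -0.011 F [-2.6 -2.   5.1] grip 0.0409 35 z 0.2204 q6 -35.6
t 5.53 yaw -126.76 Mz -0.074 F [-2.8 -1.8  5.4] grip 0.0412 35 z 0.2204 q6 -33.5
t 5.70 yaw -124.75 Mz -0.063 F [-3.3 -2.3  4.8] grip 0.0412 35 z 0.2204 q6 -31.5
t 5.87 yaw -122.75 Mz -0.063 F [-3.2 -1.9  5.9] grip 0.0405 35 z 0.2204 q6 -29.5
t 6.03 yaw -120.75 Mz -0.113 F [-3.4 -2.3  5.8] grip 0.0407 35 z 0.2204 q6 -27.5
t 6.20 yaw -118.75 Mz -0.141 F [-2.6 -1.8  6. ] grip 0.0407 35 z 0.2204 q6 -25.5
t 6.37 yaw -116.76 Mz -0.042 F [-1.9 -1.1  4.4] grip 0.0408 35 z 0.2204 q6 -23.6
t 6.53 yaw -114.80 Mz 0.225 F [-2.2 -1.   6.1] grip 0.0404 35 z 0.2204 q6 -21.6
```

```bash
for i in 1 2 3; do python3 -m jog '[{"linear":[0,0,0],"roll":0}]' >/dev/null; python3 chk.py; done
```

```text
t 6.62 yaw -114.89 Mz 0.213 F [-0.7 -1.3  7.1] grip 0.0409 35 z 0.2204 q6 -21.7
t 6.70 yaw -114.90 Mz 0.208 F [-1.2 -0.6  5.7] grip 0.0409 35 z 0.2204 q6 -21.7
t 6.78 yaw -114.90 Mz 0.165 F [-2.  -1.   6.6] grip 0.0408 35 z 0.2204 q6 -21.7
```

```bash
python3 -m jog '[{"linear":[0,0,0],"roll":0.14},{"linear":[0,0,0],"roll":0}]' >/dev/null;python3 chk.py
for i in 1 2 3; do python3 -m jog '[{"linear":[0,0,0],"roll":0}]' >/dev/null; python3 chk.py; done
```

```text
t 6.95 yaw -114.18 Mz 0.259 F [-1.8 -0.3  5. ] grip 0.0407 35 z 0.2204 q6 -21.0
t 7.03 yaw -114.21 Mz 0.354 F [-1.4 -0.4  5.7] grip 0.0409 35 z 0.2204 q6 -21.0
t 7.12 yaw -114.21 Mz 0.261 F [-1.2 -0.5  6.3] grip 0.0407 35 z 0.2204 q6 -21.0
t 7.20 yaw -114.22 Mz 0.284 F [-2.  -1.8  7. ] grip 0.0406 35 z 0.2204 q6 -21.0
```

```bash
python3 -m jog '[{"linear":[0,0,0],"roll":-0.5},{"linear":[0,0,0],"roll":-0.04},{"linear":[0,0,0],"roll":0},{"linear":[0,0,0],"roll":0}]' >/dev/null;python3 chk.py
python3 -m jog '[{"linear":[0,0,0],"roll":-0.5},{"linear":[0,0,0],"roll":-0.5},{"linear":[0,0,0],"roll":-0.5},{"linear":[0,0,0],"roll":-0.5},{"linear":[0,0,0],"roll":-0.5},{"linear":[0,0,0],"roll":-0.5},{"linear":[0,0,0],"roll":-0.5},{"linear":[0,0,0],"roll":-0.5},{"linear":[0,0,0],"roll":0},{"linear":[0,0,0],"roll":0}]' >/dev/null;python3 chk.py
python3 -m jog '[{"linear":[0,0,0],"roll":-0.5},{"linear":[0,0,0],"roll":-0.5},{"linear":[0,0,0],"roll":-0.5},{"linear":[0,0,0],"roll":-0.5},{"linear":[0,0,0],"roll":-0.5},{"linear":[0,0,0],"roll":-0.5},{"linear":[0,0,0],"roll":-0.5},{"linear":[0,0,0],"roll":-0.5},{"linear":[0,0,0],"roll":0},{"linear":[0,0,0],"roll":0}]' >/dev/null;python3 chk.py
python3 -m jog '[{"linear":[0,0,0],"roll":-0.5},{"linear":[0,0,0],"roll":-0.5},{"linear":[0,0,0],"roll":-0.5},{"linear":[0,0,0],"roll":-0.5},{"linear":[0,0,0],"roll":-0.5},{"linear":[0,0,0],"roll":-0.5},{"linear":[0,0,0],"roll":-0.5},{"linear":[0,0,0],"roll":-0.5},{"linear":[0,0,0],"roll":0},{"linear":[0,0,0],"roll":0}]' >/dev/null;python3 chk.py
```

```text
t 7.53 yaw -116.88 Mz -0.001 F [-2.4 -1.2  6.8] grip 0.0409 35 z 0.2204 q6 -23.7
t 8.37 yaw -136.89 Mz 0.004 F [-2.2 -1.4  6.7] grip 0.0407 35 z 0.2204 q6 -43.7
t 9.20 yaw -156.89 Mz 0.010 F [-4.  -1.8  6.7] grip 0.0405 35 z 0.2204 q6 -63.7
t 10.03 yaw -176.89 Mz 0.026 F [-2.8 -1.4  6.7] grip 0.0408 35 z 0.2204 q6 -83.7
```

```bash
python3 -m jog '[{"linear":[0,0,0],"roll":-0.5},{"linear":[0,0,0],"roll":-0.5},{"linear":[0,0,0],"roll":-0.5},{"linear":[0,0,0],"roll":-0.5},{"linear":[0,0,0],"roll":-0.5},{"linear":[0,0,0],"roll":-0.5},{"linear":[0,0,0],"roll":-0.5},{"linear":[0,0,0],"roll":-0.5},{"linear":[0,0,0],"roll":0},{"linear":[0,0,0],"roll":0}]' >/dev/null;python3 chk.py
python3 -m jog '[{"linear":[0,0,0],"roll":-0.5},{"linear":[0,0,0],"roll":-0.5},{"linear":[0,0,0],"roll":-0.5},{"linear":[0,0,0],"roll":-0.5},{"linear":[0,0,0],"roll":-0.5},{"linear":[0,0,0],"roll":-0.5},{"linear":[0,0,0],"roll":-0.5},{"linear":[0,0,0],"roll":-0.5},{"linear":[0,0,0],"roll":0},{"linear":[0,0,0],"roll":0}]' >/dev/null;python3 chk.py
python3 -m jog '[{"linear":[0,0,0],"roll":0},{"linear":[0,0,0],"roll":0},{"linear":[0,0,0],"roll":0},{"linear":[0,0,0],"roll":0},{"linear":[0,0,0],"roll":0},{"linear":[0,0,0],"roll":0}]' 1 >/dev/null; python3 chk.py
python3 -m jog '[{"linear":[0,0,-0.5],"roll":0},{"linear":[0,0,-0.9],"roll":0},{"linear":[0,0,-0.9],"roll":0},{"linear":[0,0,-0.6],"roll":0},{"linear":[0,0,0],"roll":0},{"linear":[0,0,0],"roll":0}]'
python3 - <<'E'
from h import *
C=cam("wrist");im=optics.get_image("wrist")
u=proj(C,[[.518,.147,.2406],[.539,.147,.2406]]);x0,y0=np.int32(u[0])-[70,60];print(u,x0,y0)
cv2.imwrite("pics/w3.png",cv2.resize(im[max(y0,0):y0+120,x0:x0+140,::-1],None,fx=4,fy=4,interpolation=2))
E
```

```text
t 10.87 yaw 163.12 Mz 0.034 F [-2.9 -1.4  6.6] grip 0.0412 35 z 0.2204 q6 -103.7
t 11.70 yaw 143.11 Mz 0.050 F [-3.  -1.2  6.5] grip 0.0410 35 z 0.2204 q6 -123.7
t 12.20 yaw 143.13 Mz 0.040 F [-0.6  0.  -0. ] grip 0.0856 0 z 0.2193 q6 -123.6
time_s: 12.7
position: [0.5188, 0.1469, 0.3361]
tool_rot: [[-0.8, -0.6, 0.002], [-0.6, 0.8, 0.0], [-0.002, -0.001, -1.0]]
ft_force: [-0.7, 0.9, -0.4]
grip_width: 0.085
gripper_force: 0.0
[[283.91784034 209.76643162]
 [266.46123141 231.6906635 ]] 213 149
```

View pics/w3.png

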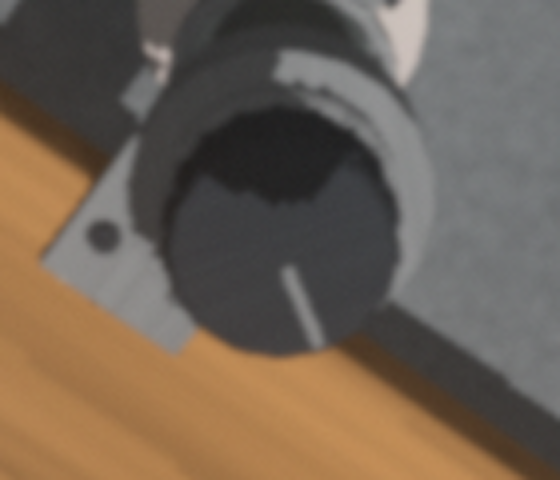

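The bar has turned with the gripper: it now runs (285,216)→(293,235), in the same place in the tool frame as before. That matches 60° anticlockwise of the start, i.e. 2 clicks closed then 5 opened. Next I'll roll back and head for the cap.

```bash
python3 - <<'E'
from h import *
C=cam("wrist");a,b=atz(C,(285,215.75),.2415),atz(C,(293,235.25),.2415);d=b-a;print(a,b,np.degrees(np.arctan2(d[1],d[0])))
E
python3 -m jog '[{"linear":[0,0,0],"roll":1},{"linear":[0,0,0],"roll":1},{"linear":[0,0,0],"roll":1},{"linear":[0,0,0],"roll":1},{"linear":[0,0,0],"roll":1},{"linear":[0,0,0],"roll":1},{"linear":[0,0,0],"roll":1},{"linear":[0,0,0],"roll":1},{"linear":[0,0,0],"roll":1},{"linear":[0,0,0],"roll":1},{"linear":[0,0,0],"roll":1},{"linear":[0,0,0],"roll":1}]'
python3 - <<'E'
from h import *
print(go([.658,-.050,.29]),env.observe()["q"])
E
```

```text
[0.51980663 0.14973542 0.2415    ] [0.52828268 0.1632942  0.2415    ] 57.989121036665665
time_s: 13.75
position: [0.5182, 0.1468, 0.3335]
tool_rot: [[-0.918, 0.397, -0.003], [0.397, 0.918, -0.0], [0.003, -0.002, -1.0]]
ft_force: [1.0, 1.0, 0.8]
grip_width: 0.0854
gripper_force: 0.0
[-5.163 -3.127  1.077] [ 3.21412494e+00  1.78262277e+01  6.37358722e+01  4.99962483e-05
  9.86344773e+01 -6.34009498e+01]
```

```bash
python3 -m jog '[{"linear":[-0.74,-0.45,0.15],"roll":0},{"linear":[-0.74,-0.45,0.15],"roll":0},{"linear":[-0.74,-0.45,0.15],"roll":0},{"linear":[-0.74,-0.45,0.15],"roll":0},{"linear":[-0.74,-0.45,0.15],"roll":0},{"linear":[-0.74,-0.45,0.15],"roll":0},{"linear":[-0.74,-0.45,0.15],"roll":0},{"linear":[0,0,0],"roll":0},{"linear":[0,0,0],"roll":0},{"linear":[0,0,0],"roll":0}]'
python3 - <<'E'
from h import *
C=cam("wrist");im=optics.get_image("wrist")
u=proj(C,[[.658,-.05,.17],[.6665,-.05,.17],[.658,-.05,.11]]);x0,y0=np.int32(u[0])-[70,60];print(u,x0,y0)
cv2.imwrite("pics/w4.png",cv2.resize(im[max(y0,0):y0+120,x0:x0+140,::-1],None,fx=4,fy=4,interpolation=2))
E
```

```text
time_s: 14.58
position: [0.6593, -0.0501, 0.2921]
tool_rot: [[-0.92, 0.393, -0.002], [0.393, 0.92, 0.001], [0.002, -0.0, -1.0]]
ft_force: [-0.4, 0.7, 0.7]
grip_width: 0.0854
gripper_force: 0.0
[[282.57716073 198.22774706]
 [286.84382492 207.74415986]
 [282.64375243 179.03069073]] 212 138
```

View pics/w4.png

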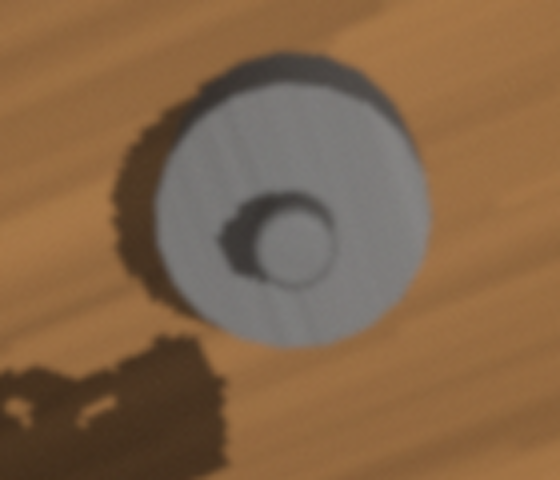

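The crop shows the steel cap, with its knob top at (285.6,199.6) and the shell-top disc centred at (285,191.6).

Run:
```python
from h import *
C=cam("wrist");print(atz(C,(285.6,199.6),.17),atz(C,(285,191.6),.1485))
p=atz(C,(285.6,199.6),.17)
print(go([p[0],p[1],.1515]),env.observe()["position"])
```

```text
[ 0.66026594 -0.04790923  0.17      ] [ 0.65997591 -0.04816612  0.1485    ]
[-0.012  0.048  3.536] [ 0.659193   -0.04956571  0.29293621]
```

```bash
python3 -m jog '[{"linear":[-0.01,0.04,0.7],"roll":0},{"linear":[0,0,0.8],"roll":0},{"linear":[0,0,0.8],"roll":0},{"linear":[0,0,0.6],"roll":0},{"linear":[0,0,0.4],"roll":0},{"linear":[0,0,0.2],"roll":0},{"linear":[0,0,0],"roll":0},{"linear":[0,0,0],"roll":0},{"linear":[0,0,0],"roll":0}]'; python3 chk.py
```

```text
time_s: 15.38
position: [0.6612, -0.0489, 0.1551]
tool_rot: [[-0.92, 0.392, 0.003], [0.392, 0.92, -0.001], [-0.003, 0.0, -1.0]]
ft_force: [0.4, 0.1, 0.7]
grip_width: 0.0856
gripper_force: 0.0
t 15.38 yaw -156.89 Mz -0.008 F [0.4 0.1 0.7] grip 0.0856 0 z 0.1551 q6 -81.3
```

```bash
python3 -m jog '[{"linear":[0.02,0.02,0.05],"roll":0},{"linear":[0,0,0],"roll":0}]' >/dev/null; python3 chk.py
python3 -m jog '[{"linear":[0,0,0],"roll":0},{"linear":[0,0,0],"roll":0},{"linear":[0,0,0],"roll":0},{"linear":[0,0,0],"roll":0},{"linear":[0,0,0],"roll":0},{"linear":[0,0,0],"roll":0},{"linear":[0,0,0],"roll":0},{"linear":[0,0,0],"roll":0},{"linear":[0,0,0],"roll":0},{"linear":[0,0,0],"roll":0}]' -1 40
python3 -m jog '[{"linear":[0,0,-0.1],"roll":0},{"linear":[0,0,-0.2],"roll":0},{"linear":[0,0,-0.2],"roll":0},{"linear":[0,0,0],"roll":0},{"linear":[0,0,0],"roll":0}]'
```

```text
t 15.55 yaw -156.87 Mz -0.024 F [-0.  -0.2 -0.4] grip 0.0856 0 z 0.1520 q6 -81.2
time_s: 16.38
position: [0.6602, -0.0482, 0.1514]
tool_rot: [[-0.92, 0.393, 0.0], [0.393, 0.92, -0.0], [-0.0, -0.0, -1.0]]
ft_force: [-0.4, -0.4, 1.7]
grip_width: 0.0147
gripper_force: 39.0
time_s: 16.8
position: [0.6605, -0.0481, 0.1722]
tool_rot: [[-0.92, 0.393, 0.002], [0.393, 0.92, -0.0], [-0.002, 0.0, -1.0]]
ft_force: [-0.8, 0.5, -1.5]
grip_width: 0.0151
gripper_force: 39.0
```

```bash
python3 -m jog '[{"linear":[0,0,-0.4],"roll":0},{"linear":[0,0,-0.6],"roll":0},{"linear":[0,0,-0.6],"roll":0},{"linear":[0,0,-0.6],"roll":0},{"linear":[0,0,-0.6],"roll":0},{"linear":[0,0,-0.4],"roll":0},{"linear":[0,0,-0.2],"roll":0},{"linear":[0,0,0],"roll":0},{"linear":[0,0,0],"roll":0}]'
python3 - <<'E'
from h import *
print(go([.5186,.1467,.308]),env.observe()["q"])
E
```

```text
time_s: 17.55
position: [0.6601, -0.048, 0.3062]
tool_rot: [[-0.92, 0.393, -0.001], [0.393, 0.92, 0.0], [0.001, -0.0, -1.0]]
ft_force: [-0.2, -0.2, -1.6]
grip_width: 0.0149
gripper_force: 39.1
[ 5.165  3.087 -0.037] [-1.43882711e+01  3.22535345e+01  4.46094717e+01 -5.38722437e-04
  1.03216840e+02 -8.12529080e+01]
```

```bash
python3 -m jog '[{"linear":[0.26,0.15,-0.04],"roll":0},{"linear":[0.5,0.3,0],"roll":0},{"linear":[0.5,0.3,0],"roll":0},{"linear":[0.5,0.3,0],"roll":0},{"linear":[0.5,0.3,0],"roll":0},{"linear":[0.5,0.3,0],"roll":0},{"linear":[0.5,0.3,0],"roll":0},{"linear":[0.5,0.3,0],"roll":0},{"linear":[0.5,0.3,0],"roll":0},{"linear":[0.5,0.3,0],"roll":0},{"linear":[0.4,0.24,0],"roll":0}]'
python3 -m jog '[{"linear":[0,0,0],"roll":0},{"linear":[0,0,0],"roll":0},{"linear":[0,0,0],"roll":0},{"linear":[0,0,0],"roll":0}]' >/dev/null
python3 - <<'E'
from h import *
for i in range(3): 
    im=optics.get_image("wrist");o=env.observe();print(o["position"],go([.5186,.1467,.27]))
C=cam("wrist");t=optics.get_image("top");s=optics.get_image("scene")
p=o["position"]
print(proj(cam("scene"),[p+[0,0,.0185]]),proj(C,[p+[0,0,-.003],p+[0,0,-.0415]]))
w=cv2.resize(im[120:300,190:390,::-1],None,fx=2.4,fy=2.4,interpolation=2)
c=cv2.resize(s[160:250,300:370,::-1],None,fx=4.8,fy=4.8,interpolation=2)
print(w.shape,c.shape)
cv2.imwrite("pics/m5.png",np.hstack([w[:432],c[:432]])[:, :800])
E
```

```text
time_s: 18.47
position: [0.5174, 0.1479, 0.3073]
tool_rot: [[-0.92, 0.392, -0.003], [0.392, 0.92, 0.0], [0.003, -0.001, -1.0]]
ft_force: [1.3, 1.0, -0.5]
grip_width: 0.0151
gripper_force: 39.1
[0.51937833 0.14593485 0.30831759] [0.025 0.01  0.958]
[0.5193567  0.1460044  0.30839674] [0.024 0.009 0.96 ]
[0.51932748 0.14607775 0.30854601] [0.022 0.007 0.964]
[[350.78169647 184.72471631]] [[283.24340947 277.64149202]
 [283.20672889 242.81240921]]
(432, 480, 3) (432, 336, 3)
```

View pics/m5.png

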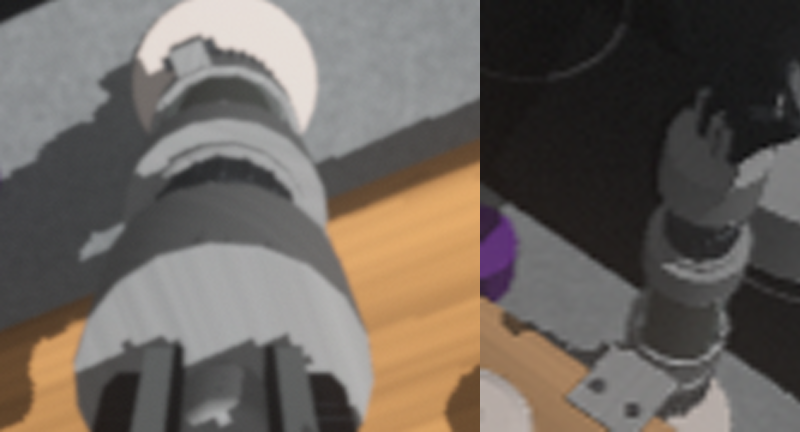

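The cap is upright in the grip and lined up over the dial (wrist cap axis at about x 222 in the crop, mill at about 227). Lowering it with a force guard.

```bash
cat > fz.py <<'E'
import sys,numpy as np
from rig import env
o=env.observe();f=o["ft_force"];p=o["position"]
print(f"t {o['time_s']:.2f} p {np.round(p,4)} F {np.round(f,1)} w {o['grip_width']:.4f}")
sys.exit(int(np.linalg.norm(f)>float(sys.argv[1])))
E
python3 -m jog '[{"linear":[0.02,0.01,0.15],"roll":0},{"linear":[0,0,0.2],"roll":0},{"linear":[0,0,0.2],"roll":0},{"linear":[0,0,0.15],"roll":0},{"linear":[0,0,0],"roll":0}]' >/dev/null; python3 fz.py 5 &&
python3 -m jog '[{"linear":[0,0,0.1],"roll":0},{"linear":[0,0,0.1],"roll":0},{"linear":[0,0,0],"roll":0}]' >/dev/null; python3 fz.py 5 &&
python3 -m jog '[{"linear":[0,0,0.1],"roll":0},{"linear":[0,0,0.1],"roll":0},{"linear":[0,0,0],"roll":0}]' >/dev/null; python3 fz.py 5 &&
python3 -m jog '[{"linear":[0,0,0.05],"roll":0},{"linear":[0,0,0],"roll":0}]' >/dev/null && python3 fz.py 5 &&
python3 -m jog '[{"linear":[0,0,0.05],"roll":0},{"linear":[0,0,0],"roll":0}]' >/dev/null && python3 fz.py 5 &&
python3 -m jog '[{"linear":[0,0,0.05],"roll":0},{"linear":[0,0,0],"roll":0}]' >/dev/null && python3 fz.py 5 &&
python3 -m jog '[{"linear":[0,0,0.05],"roll":0},{"linear":[0,0,0],"roll":0}]' >/dev/null && python3 fz.py 5 &&
python3 -m jog '[{"linear":[0,0,0.05],"roll":0},{"linear":[0,0,0],"roll":0}]' >/dev/null && python3 fz.py 5 &&
python3 -m jog '[{"linear":[0,0,0.05],"roll":0},{"linear":[0,0,0],"roll":0}]' >/dev/null && python3 fz.py 5
```

```text
t 19.47 p [0.5178 0.1473 0.2791] F [ 0.4 -0.2 -2.7] w 0.0153
t 19.72 p [0.5182 0.1473 0.2722] F [ 0.3 -0.4 -0.5] w 0.0149
t 19.97 p [0.5181 0.1473 0.2641] F [-0.2  0.7 -0.5] w 0.0150
t 20.13 p [0.5183 0.1474 0.2627] F [ 0.3  0.2 -1.6] w 0.0147
t 20.30 p [0.5183 0.1473 0.2607] F [-0.4 -0.2 -0.9] w 0.0154
t 20.47 p [0.5183 0.1474 0.2586] F [-0.1  1.  -0.9] w 0.0147
t 20.63 p [0.5183 0.1474 0.2566] F [-1.   0.6 -0.9] w 0.0149
t 20.80 p [0.5185 0.1471 0.2562] F [-2.8 -2.   8.5] w 0.0150
```

```bash
python3 -m jog '[{"linear":[0,0,0],"roll":0},{"linear":[0,0,0],"roll":0},{"linear":[0,0,0],"roll":0}]' >/dev/null; python3 fz.py 50
python3 -m jog '[{"linear":[0,0,0.03],"roll":0},{"linear":[0,0,0],"roll":0},{"linear":[0,0,0],"roll":0}]' >/dev/null; python3 fz.py 5
python3 -c "
from h import *
print(env.observe()['wrist_torque'])"
```

```text
t 21.05 p [0.5185 0.1471 0.2562] F [-2.8 -1.2  7.7] w 0.0150
t 21.30 p [0.5184 0.1471 0.2561] F [-5.9 -3.2 14. ] w 0.0150
[-0.33175639  0.94969526  0.00871063]
```

```bash
python3 -m jog '[{"linear":[0,0,-0.1],"roll":0},{"linear":[0,0,0],"roll":0}]' >/dev/null; python3 fz.py 5
python3 -m jog '[{"linear":[0,0.05,0],"roll":0},{"linear":[0,0,0],"roll":0}]' >/dev/null; python3 fz.py 4 &&
python3 -m jog '[{"linear":[0,0.025,0],"roll":0},{"linear":[0,0,0],"roll":0}]' >/dev/null; python3 fz.py 4 && 
python3 -m jog '[{"linear":[0,0.025,0],"roll":0},{"linear":[0,0,0],"roll":0}]' >/dev/null; python3 fz.py 4
```

```text
t 21.47 p [0.5186 0.1474 0.2585] F [-0.   0.3 -1.1] w 0.0150
t 21.63 p [0.5192 0.1492 0.2573] F [-0.1 -1.2 -1.8] w 0.0150
t 21.80 p [0.5194 0.1498 0.2571] F [-2.  -2.9 -2.1] w 0.0151
t 21.80 p [0.5194 0.1498 0.2571] F [-2.  -2.9 -2.1] w 0.0151
```

A wall is met 2.4 mm off centre, matching the 2.5 mm spigot clearance. So the rim is around the spigot and nearly centred. I'll recentre, seat the cap lightly and release.

```bash
python3 -m jog '[{"linear":[0,-0.075,0],"roll":0},{"linear":[0,0,0],"roll":0},{"linear":[0,0,0.06],"roll":0},{"linear":[0,0,0],"roll":0},{"linear":[0,0,0],"roll":0}]' >/dev/null; python3 fz.py 50
```

```text
t 22.22 p [0.5186 0.1473 0.2562] F [-2.3 -1.8  5.2] w 0.0149
```

```bash
python3 -m jog '[{"linear":[0,0,0],"roll":0},{"linear":[0,0,0],"roll":0},{"linear":[0,0,0],"roll":0},{"linear":[0,0,0],"roll":0},{"linear":[0,0,0],"roll":0},{"linear":[0,0,0],"roll":0},{"linear":[0,0,0],"roll":0}]' 1 >/dev/null; python3 fz.py 50
python3 -m jog '[{"linear":[0,0,-0.3],"roll":0},{"linear":[0,0,-0.8],"roll":0},{"linear":[0,0,-0.9],"roll":0},{"linear":[0,0,-0.8],"roll":0},{"linear":[0,0,0],"roll":0},{"linear":[0,0,0],"roll":0}]'>/dev/null; python3 fz.py 50
python3 - <<'E'
from h import *
C=cam("wrist");im=optics.get_image("wrist");s=optics.get_image("scene")
print(proj(C,[[.5186,.1470,.2745],[.5186,.147,.253]]))
a=cv2.resize(im[120:300,190:380,::-1],None,fx=2.4,fy=2.4,interpolation=2)
c=cv2.resize(s[170:260,300:370,::-1],None,fx=4.8,fy=4.8,interpolation=2)
cv2.imwrite("pics/m6.png",np.hstack([a,c])[:, :800])
E
```

```text
t 22.80 p [0.5184 0.1474 0.2553] F [0.3 0.6 0.2] w 0.0854
t 23.30 p [0.5187 0.1474 0.3687] F [ 0.1 -0.1 -1. ] w 0.0852
[[282.32188247 211.1007954 ]
 [282.32130442 201.53452189]]
```

View pics/m6.png

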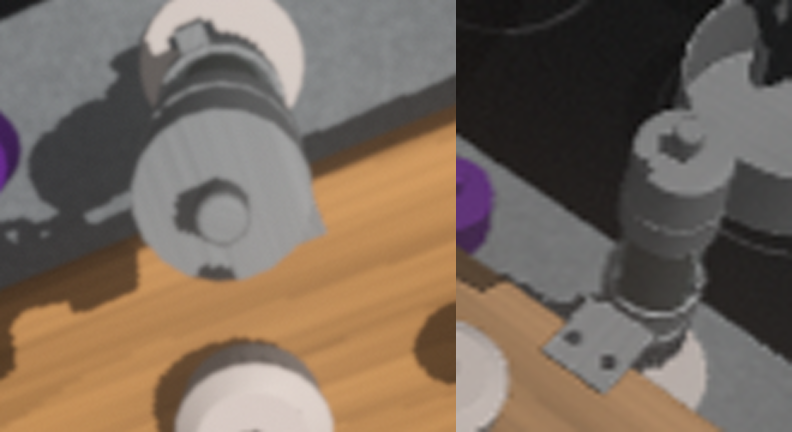

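The cap sits level on the shoulder with a thin even seam. Its knob is at wrist (282.9,210.4), against a predicted (282.3,211.1). The gripper is clear, so I'm handing in.

```bash
python3 -c "
from rig import env
print(env.close_job())"
```

```text
the job is handed in; nothing more can be done
None
```

I closed the dial onto its stop (about 0.28 N m on average; one noisy reading of 0.354, right at the roughly 0.35 forcing limit), opened it five clicks, set the cap down level on the shoulder, and handed the job in at about 23 s; no verdict was returned.

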